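# Weed out the faulty cupboard push latches

### The arm

A 6-joint arm with a two-finger parallel gripper is mounted at the origin on the work surface. World frame = base frame: x ahead of the robot, y to its left, z up, the work surface at z = 0. Lengths are in m, angles in rad, forces in N, time in s.
With the tool pointing down it reaches from about 0.25 to 0.725 m from the base axis. Payload 9.7 kg.
Tool frame: the origin (TCP) lies at the very end of the fingers, on their centre line; the grasp point (between the pads) lies ctrl.grasp_offset behind it (ctrl.grasp_offset is the distance from the TCP to the grasp point, in m); z points along the fingers, y is the line along which they close (so a half turn about z gives the same grasp; the last joint's range is limited). The gripper opens to 85 mm and grips with 20 to 120 N. Pads are 22 mm wide; open, the fingers measure 114 mm over their backs; the gripper's body (76 mm by 85 mm) begins 54 mm behind the grasp point. The pads swing forward as they close: fully open they stand 13 mm farther back than shut.
Start: joints at [1.302, 0.087, 0.176, 1.66, 0, 1.571], TCP at [0.146, 0.53, 0.199] pointing down, gripper open.
Joint ranges: [-3.13, 3.13], [-0.85, 1.81], [-1.15, 1.24], [-2.2, 2.28], [-1.44, 1.52], [-3.14, 3.14]. Speed limits (rad/s): [2.22, 2.22, 2.57, 3.14, 3.14, 3.14].

### API

Orientations are given as [roll, pitch, yaw] about the fixed x, y, z axes, in that order (R = Rz(yaw) Ry(pitch) Rx(roll)).
In Python, from station import ctrl gives the robot as it stands. The module is installed in compiled form; this text tells all that it offers.
- The arm moves only by the tool carry_out, never from a script. Its argument "deltas" is a list that holds one entry, the list of rows, each a list of 7 numbers: the shift along the tool's x, y, z each as a share of 200 mm, from -1 to 1, then the turn, a rotation vector about the tool's x, y, z each as a share of 45 degrees, from -1 to 1, then the closure, from -1 (fully open) to 1 (shut), so that 0 is half open. A call has 1 to 12 rows; each row is the pose to reach, as a shift and turn from the pose commanded when the call began, along the tool's axes at that moment; what a row does not reach only later rows make up. A row lasts 1/8 s, in which the tool goes at most 62.5 mm and 10.7 degrees, less where a joint would pass 70% of its speed; a pose out of reach is approached as far as the arm can. A call with a number of a shift or a turn outside -1 to 1 is refused whole. A call with a gripper value outside its range is refused whole. The fingers move at their own pace and stop on an object; "newtons" is the grip in N (left out, the last holds). Time passes only in rows, so rows that repeat a pose let the fingers close. It gives the time, the measured TCP pose, the force, the opening and the grip force at its end, in the units of the state.
- ctrl.get_state(): the state, without advancing time (a new reading comes with each control period).
- ctrl.get_image(name): name is "scene" or "top"; returns a dict with "img" (480x640x3 uint8, red, green, blue), "mtx" (3x3 intrinsics, pixels), "position" and "orientation" of the camera in the world. Camera axes: x right, y down, z forward; pixel columns grow to the right and rows downward; lengths in m; the calibration is good to about 2 mm. A picture is of the moment at which its call begins. There is no depth.
- ctrl.hand_in(): hands the job in; it is judged then, once.
The state is a dict: "t": time; "q": joint angles; "dq": joint speeds; "joint_efforts": joint torques, N m; "tool_pos": TCP position; "tool_rot": TCP orientation; "contact_force": force on the tool from outside, world axes, zero at the start; "ft_torque": the same for the moment, N m; "gripper_width": finger opening in m; "grasp_force": force on a finger pad.
Only numpy, scipy, OpenCV 4.12 (cv2) and the standard library are available. Lean on these libraries where they do the work, as an engineer would, in place of code of your own. Each camera call takes 0.05 s, during which the arm holds its last target. There are 200 camera calls.

### The job

Five push-to-open cupboard latches stand on the green mat and look alike, but one has a tired spring, so that its plunger sinks much further than the others under the same light push from above, and one is stiff and hardly gives. Find these two by feel without forcing any plunger, put both into the tilt-out bin, and push the bin fully shut. Leave the three sound latches standing where they are and everything else alone.

Things in the scene. Friction and masses are not known exactly. Their poses are not given: they have to be found in the camera images.
- place_1 (a point): Place on the mat where one of five look-alike push latches (60 to 90 g) stands at the start, any yaw; point on its axis half-way up, 29 mm above its underside. Latch from below: white screw plate 46 x 30 x 4 mm; round white barrel 22 mm diameter up to 38 mm; grey sprung plunger 10 mm diameter with flat black rubber tip 14 mm diameter, top at 58 mm.
- place_2 (a point): Place on the mat (fixed to it) where one of the five look-alike push latches stands at the start; point on the latch's axis half-way up, 29 mm above its underside, 32 mm above the counter. Which latch stands here changes every time.
- place_3 (a point): Place on the mat (fixed to it) where one of the five look-alike push latches stands at the start; point on the latch's axis half-way up, 29 mm above its underside, 32 mm above the counter. Which latch stands here changes every time.
- place_4 (a point): Place on the mat (fixed to it) where one of the five look-alike push latches stands at the start; point on the latch's axis half-way up, 29 mm above its underside, 32 mm above the counter. Which latch stands here changes every time.
- place_5 (a point): Place on the mat (fixed to it) where one of the five look-alike push latches stands at the start; point on the latch's axis half-way up, 29 mm above its underside, 32 mm above the counter. Which latch stands here changes every time.
- latch_a (a joint): How far one latch's plunger (body of the same name, origin 38 mm above the latch's underside when out, z up) is pushed in, m: 0 out, 0.014 right down; it springs back. At which of the five places this latch stands is not told.
- latch_b (a joint): How far one latch's plunger (body of the same name, origin 38 mm above the latch's underside when out, z up) is pushed in, m: 0 out, 0.014 right down; it springs back. At which of the five places this latch stands is not told.
- latch_c (a joint): How far one latch's plunger (body of the same name, origin 38 mm above the latch's underside when out, z up) is pushed in, m: 0 out, 0.014 right down; it springs back. At which of the five places this latch stands is not told.
- latch_d (a joint): How far one latch's plunger (body of the same name, origin 38 mm above the latch's underside when out, z up) is pushed in, m: 0 out, 0.014 right down; it springs back. At which of the five places this latch stands is not told.
- latch_e (a joint): How far one latch's plunger (body of the same name, origin 38 mm above the latch's underside when out, z up) is pushed in, m: 0 out, 0.014 right down; it springs back. At which of the five places this latch stands is not told.
- mat: Green craft mat 260 (x) x 340 (y) x 3 mm, fixed; origin at the centre of its underside. The latches stand on it, 110 mm or more apart. Under 8 N from above three are sound (plunger sinks 5 to 7 mm), one is tired (11 to 12 mm), one is stiff (about 2 mm); linear springs, 1 N preload. Which stands where changes every time.
- bin_unit: White shell of the tilt-out bin, fixed on the counter, 210 wide (y), 150 deep (x), 165 high; origin on the counter under the middle of its front face; x points from the front into the shell, away from the robot.
- bin (a joint): Tilt of the grey bin, rad: 0 shut (front flush with the shell's), grows as its top tips out towards the robot, stop at 0.8; starts open at 0.6 to 0.75. Stiff hinge, stays where left; 2 to 3 N at the lip moves it along its arc (a finger rubbing across the lip can jam it).
- bin_hinge (a point): Middle of the bin's pivot line, which runs along the shell's y axis, 9 mm above the counter in the plane of the shell's front. The grey front panel reaches 144 mm from this pivot, is 196 mm wide and 4 mm thick. Axes as bin_unit.
- bin_lip (a point): Outer edge of the finger lip, 80 mm wide, standing 16 mm out of the grey front panel near its top, 138.5 mm above the pivot when shut; moves and turns with the bin, axes as the shell's when shut.
- bin_in (a point): Centre of the bin's inner floor (tub 96 mm deep, 190 wide, back and sides 95 mm tall), 46 mm behind the pivot and 4 mm above it when shut; turns with the bin. Open, it is filled from above through the gap between the front panel's top edge and the shell's front (about 80 to 100 mm wide, 190 long): a latch let go just above falls in.
- jar: Clear glass jar with a steel twist cap, 74 mm diameter, 102 mm high, upright; origin at the centre of its underside. Leave alone.
- tape_gun: Chrome tape gun with a trigger lever, lying on its side, about 155 (x) x 195 (y) x 62 mm high; origin under the middle of its frame. Leave alone.
- marker_1: Silver permanent marker lying down, 138 mm long (along x), 12 mm diameter; origin under its middle. Leave alone.
- marker_2: Silver permanent marker lying down, 138 mm long (along x), 12 mm diameter; origin under its middle. Leave alone.
- highlighter: Orange highlighter lying on the mat between the two rows of latches, 118 mm long (along x), 15 mm diameter; origin under its middle. Leave alone.
Mind the look-alikes: they are no part of the job. Leave any yellow look-alike of the part that bears latch_d alone.

How it is judged:
By the outcome, as a careful person would: the job done as asked, in the order asked, and still so for the second after the job is handed in, with the robot touching nothing.
It also fails if it takes over 70 s, if anything falls off the work surface, if the arm or the gripper's body presses on something with over 40 N, if the wrist force passes 120 N, or if a joint passes its speed limit or range.

## Working session

There is one attempt and no reset: what is moved stays moved. The work goes in short steps, Python scripts to look and compute and a tool call to move; the robot and the scene stay as the last step left them, time stands still between calls to the robot, and variables do not carry over. Pictures are saved under pics/ and viewed, at most 10 in all, crops included, and the job is handed in when it is done.

Besides the shell and the picture viewer there is one more tool, called by a JSON object that holds its "method" and its "body", one argument or row to a line. carry_out: Moves the arm, as the interface text tells. Shift numbers are shares of 200 mm and turn numbers shares of 45 degrees, none past 1 either way. Its arguments: {"type":"object","properties":{"deltas":{"type":"array"},"newtons":{"type":"number"}},"required":["deltas"]}

```bash
mkdir -p pics; ls; python3 - <<'E'
from station import ctrl
import cv2
s=ctrl.get_state()
print({k:(v if isinstance(v,(int,float)) else [round(float(x),4) for x in v]) for k,v in s.items()}, ctrl.grasp_offset)
for n in("scene","top"):
    d=ctrl.get_image(n); cv2.imwrite(f"pics/{n}0.png",d["img"][:,:,::-1]); print(n,d["mtx"],d["position"],d["orientation"])
E
```

```text
pics
{'t': 0.0, 'q': [1.302, 0.0875, 0.1751, 1.6598, -0.0, 1.5708], 'dq': [0.0004, 0.0006, 0.0013, 0.0008, 0.0007, -0.001], 'joint_efforts': [-0.0009, -52.0387, 46.4806, 0.0161, -0.0001, 0.0], 'tool_pos': [0.146, 0.53, 0.1985], 'tool_rot': [-3.1402, 0.0, 2.8728], 'contact_force': [0.7523, -0.0072, 0.3484], 'ft_torque': [0.0465, -0.0375, 0.0202], 'grasp_force': 0.0, 'gripper_width': 0.08569463981840454} 0.0187
scene [[512.49645917   0.         327.61377313]
 [  0.         512.49645917 236.7521762 ]
 [  0.           0.           1.        ]] [ 1.02495375 -0.43168154  1.11921218] [-2.57272827 -0.00495288  0.80065427]
top [[433.234218     0.         324.07831687]
 [  0.         433.234218   241.90511499]
 [  0.           0.           1.        ]] [0.36429849 0.02942115 1.16246624] [-2.98102715  0.0114645  -1.57690742]
```

View pics/top0.png

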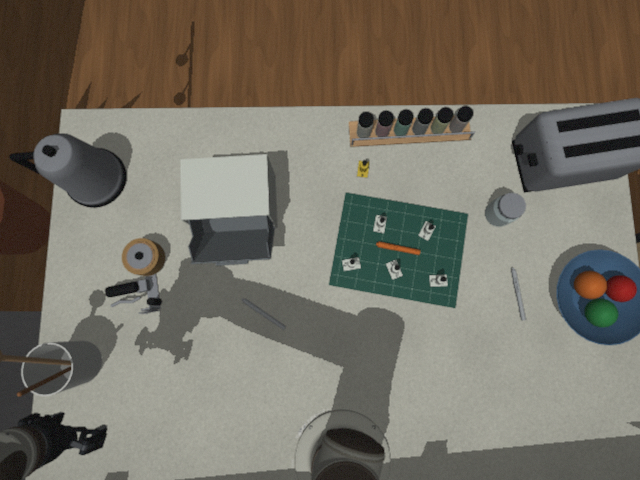

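View pics/scene0.png

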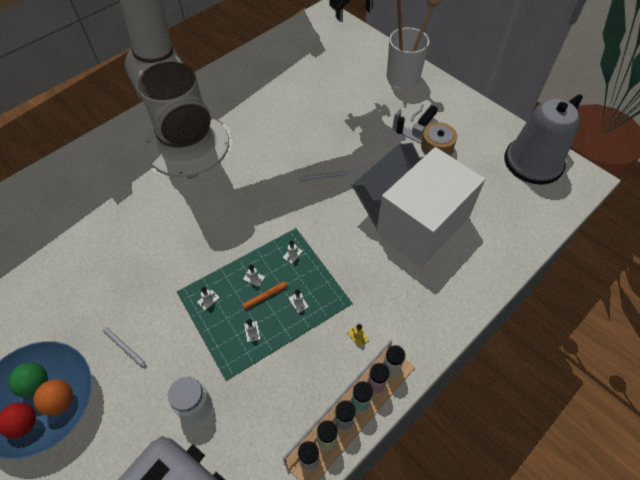

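The five white latches are the candidates, at top-view pixels (380,223), (427,230), (351,264), (395,269) and (438,281), all on the mat. The yellow one at (363,168) is the look-alike off the mat, so I leave it alone. The bin is open at (230,240), and its shell roof spans about (180–270, 155–217).

```bash
cat > h.py <<'E'
import numpy as np, cv2
from scipy.spatial.transform import Rotation as R
from station import ctrl
def grab(n,name=None):
    d=ctrl.get_image(n)
    if name: cv2.imwrite(f"pics/{name}.png",d["img"][:,:,::-1])
    return d
def plane(d,uv,z):
    uv=np.atleast_2d(np.asarray(uv,float))
    r=np.c_[uv,np.ones(len(uv))]@np.linalg.inv(d["mtx"]).T@R.from_euler("xyz",d["orientation"]).as_matrix().T
    p=np.array(d["position"]); return p+r*((z-p[2])/r[:,2])[:,None]
def proj(d,P):
    c=(np.atleast_2d(P)-d["position"])@R.from_euler("xyz",d["orientation"]).as_matrix()@np.array(d["mtx"]).T
    return c[:,:2]/c[:,2:]
def blobs(m,lo,hi):
    n,l,s,c=cv2.connectedComponentsWithStats(m.astype(np.uint8))
    return [(c[i],s[i]) for i in range(1,n) if lo<=s[i,4]<=hi]
def tool(P):
    "shift in move units from present pose to world point P, tool axes"
    s=ctrl.get_state(); return R.from_euler("xyz",s["tool_rot"]).as_matrix().T@(np.array(P)-s["tool_pos"])/0.2
E
python3 - <<'E'
from h import *
for n in("top","scene"):
    d=grab(n); im=d["img"]; hsv=cv2.cvtColor(im,cv2.COLOR_RGB2HSV)
    g=((hsv[...,0]>65)&(hsv[...,0]<95)&(hsv[...,1]>90)).astype(np.uint8)
    cs,_=cv2.findContours(g,cv2.RETR_EXTERNAL,cv2.CHAIN_APPROX_SIMPLE); c=cv2.convexHull(max(cs,key=cv2.contourArea))
    box=cv2.boxPoints(cv2.minAreaRect(c)); print(n,"mat",plane(d,box,.003)[:,:2].round(4).tolist())
    m=cv2.fillConvexPoly(np.zeros_like(g),c,1)
    blk=(im.max(2)<48)&(m>0)
    for q,s in blobs(blk,6,200): print("blk",q.round(1),s[4],plane(d,q,.061)[0,:2].round(4))
    w=(im.min(2)>110)&(hsv[...,1]<60)&(m>0)
    for q,s in blobs(w,15,600): print("wht",q.round(1),s[4],plane(d,q,.02)[0,:2].round(4))
    x0,x1,y0,y1=(320,475,190,310) if n=="top" else (170,360,220,380)
    cr=cv2.resize(im[y0:y1,x0:x1],None,fx=4,fy=4,interpolation=cv2.INTER_CUBIC); cv2.imwrite(f"pics/{n}c.png",cr[:,:,::-1])
    if n=="top":
        b=cv2.resize(im[140:280,165:285],None,fx=4,fy=4,interpolation=cv2.INTER_CUBIC); cv2.imwrite("pics/bin.png",b[:,:,::-1])
E
python3 - <<'E'
import cv2,numpy as np
a=cv2.imread("pics/topc.png");b=cv2.imread("pics/bin.png")
h=max(a.shape[0],b.shape[0]); p=lambda i:cv2.copyMakeBorder(i,0,h-i.shape[0],0,0,cv2.BORDER_CONSTANT)
o=np.hstack([p(a),p(b)]); print(o.shape); cv2.imwrite("pics/comb.png",cv2.resize(o,(800,int(800*o.shape[0]/o.shape[1]))))
E
```

```text
top mat [[0.4354, 0.0294], [0.6901, -0.017], [0.6258, -0.3573], [0.3761, -0.3001]]
blk [381.9 219.4] 11 [ 0.6008 -0.1094]
blk [430.9 226.7] 15 [ 0.5805 -0.2351]
blk [352.  261.2] 10 [ 0.4923 -0.0301]
blk [397.2 267.2] 13 [ 0.4762 -0.1448]
blk [443.  278.5] 16 [ 0.4465 -0.2597]
wht [378.8 224.9] 148 [ 0.5945 -0.1058]
wht [425.6 231.7] 136 [ 0.5749 -0.2302]
wht [350.3 264.6] 167 [ 0.488  -0.0278]
wht [393.3 270.3] 157 [ 0.472  -0.1409]
wht [436.6 281.3] 145 [ 0.4422 -0.2534]
scene mat [[0.3779, -0.3044], [0.4343, 0.0602], [0.7002, -0.0246], [0.6282, -0.3492]]
blk [291.2 243.2] 19 [ 0.4948 -0.0334]
blk [296. 262.] 22 [ 0.5419 -0.0603]
blk [251. 267.] 20 [ 0.4783 -0.146 ]
blk [255.1 287.3] 14 [ 0.5261 -0.1734]
blk [203.4 289.4] 21 [ 0.4481 -0.2622]
blk [265.5 299.4] 78 [ 0.5662 -0.1761]
blk [297.1 292.2] 22 [ 0.6028 -0.1122]
blk [210.9 308.5] 34 [ 0.4983 -0.279 ]
blk [301.9 313. ] 15 [ 0.6484 -0.1392]
blk [249.  322.2] 21 [ 0.5832 -0.2384]
blk [255.2 342.5] 16 [ 0.6291 -0.2587]
wht [299.  251.5] 26 [ 0.506  -0.0203]
wht [286.  255.9] 35 [ 0.493  -0.0523]
wht [248.4 271.8] 18 [ 0.4632 -0.148 ]
wht [246.6 278.5] 37 [ 0.4743 -0.1628]
wht [260.8 276.7] 32 [ 0.4944 -0.1351]
wht [212.8 294.7] 69 [ 0.4524 -0.2481]
wht [200.8 299. ] 45 [ 0.4416 -0.2752]
wht [292.7 300. ] 61 [ 0.5943 -0.1211]
wht [304.7 304. ] 31 [ 0.6214 -0.1077]
wht [256. 328.] 57 [ 0.5883 -0.2284]
wht [247.  332.4] 60 [ 0.5822 -0.25  ]
(560, 1100, 3)
```

View pics/comb.png

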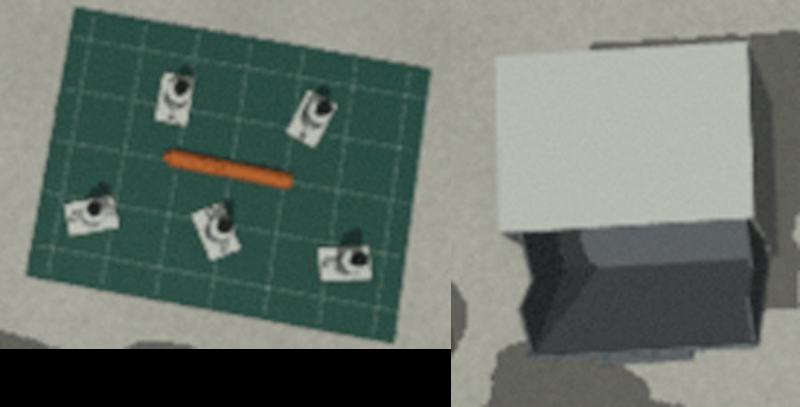

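The crop confirms the choice: five white latches with black tips in two rows, with the orange highlighter between them. The bin's gap is free, and its lip is at the bottom. I'll work out the bin geometry while moving towards the mat.

{"method": "carry_out", "body": {
  "deltas": [
    [[-0.59,-0.87,0,0,0,1,1],[-0.59,-0.87,0,0,0,1,1],[-0.59,-0.87,0,0,0,1,1],[-0.59,-0.87,0,0,0,1,1],[-0.59,-0.87,0,0,0,1,1]]
  ],
  "newtons": 30
}}

```text
t: 0.82
tool_pos: [0.2141, 0.3302, 0.1996]
tool_rot: [3.14, -0.001, 2.084]
contact_force: [0.0, 0.7, 0.2]
gripper_width: 0.0003
grasp_force: 0.0
```

```bash
python3 - <<'E'
from h import *
d=grab("top")
f=plane(d,[[181.8,219.7],[268.5,215.6]],.165)[:,:2]; m=f.mean(0); e=f[0]-f[1]
print("front top",f,np.linalg.norm(e)); yv=e/np.linalg.norm(e); xv=np.array([yv[1],-yv[0]]); print("x axis",xv,"yaw",np.arctan2(xv[1],xv[0]),"origin",m)
for th in np.arange(.55,.8,.05):
    z=.009+.144*np.cos(th); p=plane(d,[[193.2,262],[270.5,258.6]],z)[:,:2]
    print(round(th,2),((p-m)@xv).round(4),"want",round(-.144*np.sin(th),4))
E
```

```text
front top [[0.58171362 0.37549496]
 [0.58983782 0.17061278]] 0.20504318978944808
x axis [0.99921474 0.03962191] yaw 0.039632283191887156 origin [0.58577572 0.27305387]
0.55 [-0.0975 -0.0981] want -0.0753
0.6 [-0.097  -0.0976] want -0.0813
0.65 [-0.0965 -0.097 ] want -0.0871
0.7 [-0.0959 -0.0964] want -0.0928
0.75 [-0.0953 -0.0958] want -0.0982
```

{"method": "carry_out", "body": {
  "deltas": [
    [[-0.99,-0.1,0,0,0,1,1],[-0.99,-0.1,0,0,0,1,1],[-0.99,-0.1,0,0,0,1,1],[-0.99,-0.1,0,0,0,1,1],[-0.99,-0.1,0,0,0,1,1]]
  ]
}}

```text
t: 1.5
tool_pos: [0.2946, 0.1492, 0.1991]
tool_rot: [-3.141, 0.0, 1.302]
contact_force: [0.5, 0.4, 0.1]
gripper_width: -0.0
grasp_force: 0.0
```

{"method": "carry_out", "body": {
  "deltas": [
    [[-0.47,0.96,0.4,0,0,1,1],[-0.47,0.96,0.4,0,0,1,1],[-0.47,0.96,0.4,0,0,1,1],[-0.47,0.96,0.4,0,0,1,1],[-0.47,0.96,0.4,0,0,1,1]]
  ]
}}

```text
t: 2.12
tool_pos: [0.4549, 0.008, 0.1169]
tool_rot: [-3.14, 0.003, 0.519]
contact_force: [-0.8, 0.7, -0.5]
gripper_width: 0.0
grasp_force: 0.0
```

```bash
cat >> h.py <<'E'
L=dict(A=(.6018,-.1108),B=(.5818,-.2368),C=(.4935,-.0318),D=(.4772,-.1454),E=(.4473,-.2610))
E
python3 - <<'E'
from h import *
s=ctrl.get_state(); print(s["tool_pos"],s["tool_rot"],s["contact_force"],s["q"])
print(tool((*L["C"],.066)).round(3))
E
```

```text
[0.45486824 0.00798476 0.11693775] [-3.13970942  0.00324597  0.5186725 ] [-0.78920405  0.7005169  -0.48372546] [ 1.74880389e-02 -1.51438132e-01 -2.15059458e-01  1.51092659e+00
  9.20532646e-05  2.64041108e+00]
[0.07  0.269 0.254]
```

{"method": "carry_out", "body": {
  "deltas": [
    [[0.07,0.27,0.26,0,0,0,1],[0.07,0.27,0.26,0,0,0,1],[0.07,0.27,0.26,0,0,0,1]]
  ]
}}

```text
t: 2.5
tool_pos: [0.4926, -0.0311, 0.0669]
tool_rot: [-3.14, 0.001, 0.52]
contact_force: [0.1, 0.2, 0.4]
gripper_width: 0.0004
grasp_force: 0.0
```

{"method": "carry_out", "body": {
  "deltas": [
    [[0,0,0.03,0,0,0,1],[0,0,0.03,0,0,0,1]]
  ]
}}

```text
t: 2.75
tool_pos: [0.4929, -0.0317, 0.0618]
tool_rot: [3.141, -0.001, 0.518]
contact_force: [-0.3, 0.4, -0.3]
gripper_width: -0.0003
grasp_force: 0.0
```

{"method": "carry_out", "body": {
  "deltas": [
    [[0,0,0.015,0,0,0,1],[0,0,0.015,0,0,0,1],[0,0,0.015,0,0,0,1]]
  ]
}}

```text
t: 3.12
tool_pos: [0.493, -0.0325, 0.0583]
tool_rot: [3.141, -0.0, 0.517]
contact_force: [0.2, -0.3, 0.2]
gripper_width: 0.0001
grasp_force: 0.0
```

```bash
python3 - <<'E'
from h import *
s=ctrl.get_state(); print(s["tool_pos"],s["contact_force"])
E
```

```text
[ 0.49302617 -0.03253755  0.05834034] [ 0.21919895 -0.29087287  0.24115371]
```

{"method": "carry_out", "body": {
  "deltas": [
    [[0,0,0.01,0,0,0,1],[0,0,0.01,0,0,0,1]]
  ]
}}

```text
t: 3.38
tool_pos: [0.4929, -0.0326, 0.056]
tool_rot: [-3.141, 0.0, 0.517]
contact_force: [0.2, -0.2, -0.4]
gripper_width: 0.0003
grasp_force: 0.0
```

```bash
python3 - <<'E'
from h import *
d=grab("scene"); im=d["img"][200:300,230:350]; cv2.imwrite("pics/p1.png",cv2.resize(im,None,fx=5,fy=5,interpolation=cv2.INTER_CUBIC)[:,:,::-1])
E
```

```text
(no output)
```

View pics/p1.png

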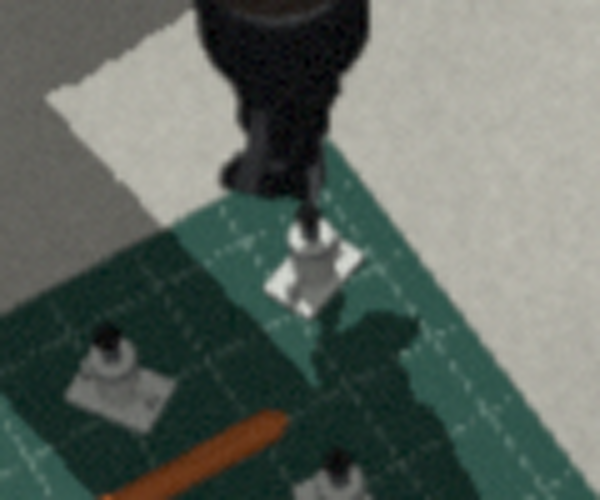

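```bash
python3 - <<'E'
from h import *
d=grab("scene"); s=ctrl.get_state()
for p in (s["tool_pos"],s["tool_pos"]+np.array([0,0,.02]),s["tool_pos"]+np.array([0,0,.07]),(*L["C"],.061),(*L["C"],.003)): print(((proj(d,p)[0]-[230,200])*5).round(1))
im=d["img"][215:260,265:320]; im=cv2.convertScaleAbs(im,alpha=1.8,beta=10); cv2.imwrite("pics/p2.png",cv2.resize(im,None,fx=12,fy=12,interpolation=cv2.INTER_CUBIC)[:,:,::-1])
print(s["contact_force"],s["tool_pos"])
E
```

```text
[305.4 217.8]
[303.1 195.8]
[297.1 138.4]
[306.7 212.2]
[313.  272.9]
[0.56831142 0.18622274 0.68307849] [ 0.49297754 -0.03255804  0.05611694]
```

View pics/p2.png

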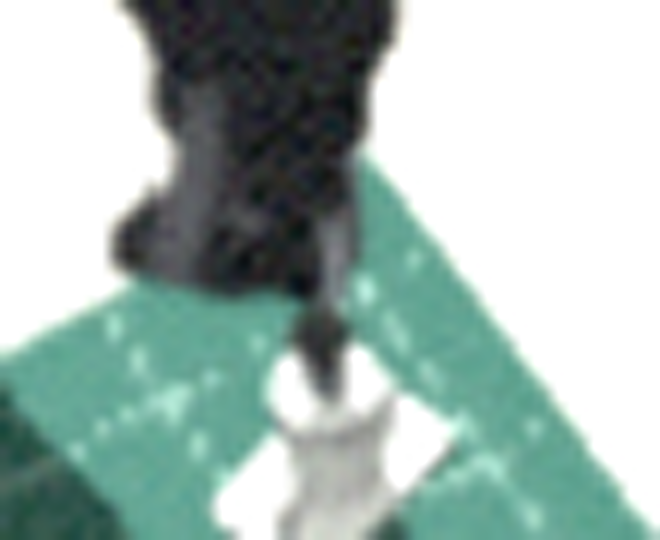

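The fingertip sits right on the black tip at about (292,242) in the full image, with no force yet. I'll go down further.

{"method": "carry_out", "body": {
  "deltas": [
    [[0,0,0.01,0,0,0,1],[0,0,0.01,0,0,0,1]]
  ]
}}

```text
t: 3.72
tool_pos: [0.4929, -0.0325, 0.054]
tool_rot: [-3.141, 0.0, 0.517]
contact_force: [0.1, -0.4, 0.1]
gripper_width: 0.0
grasp_force: 0.0
```

{"method": "carry_out", "body": {
  "deltas": [
    [[0,0,0.01,0,0,0,1],[0,0,0.01,0,0,0,1]]
  ]
}}

```text
t: 3.98
tool_pos: [0.4929, -0.0325, 0.052]
tool_rot: [-3.141, 0.0, 0.517]
contact_force: [-0.3, -0.6, -0.4]
gripper_width: -0.0001
grasp_force: 0.0
```

```bash
python3 - <<'E'
from h import *
d=grab("scene"); s=ctrl.get_state()
im=d["img"][215:260,265:320]; im=cv2.convertScaleAbs(im,alpha=1.8,beta=10); a=cv2.resize(im,(396,324),interpolation=cv2.INTER_CUBIC)
d=grab("top"); u=proj(d,s["tool_pos"])[0].round().astype(int); print(u, proj(d,(*L["C"],.061)))
im=d["img"][u[1]-22:u[1]+23,u[0]-27:u[0]+28]; im=cv2.convertScaleAbs(im,alpha=1.8,beta=10); b=cv2.resize(im,(396,324),interpolation=cv2.INTER_CUBIC)
cv2.imwrite("pics/p3.png",np.hstack([a,b])[:,:,::-1]); print(s["contact_force"],s["tool_pos"])
E
```

```text
[353 261] [[352.6619573  260.71321185]]
[ 0.71442592  0.92457461 -0.01965843] [ 0.49294098 -0.03252488  0.0520942 ]
```

View pics/p3.png

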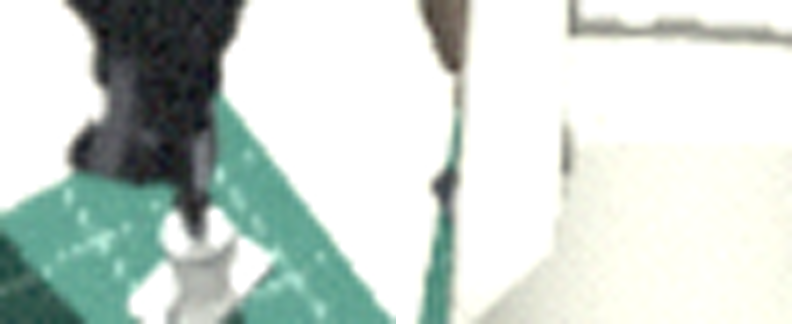

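```bash
python3 - <<'E'
from h import *
np.set_printoptions(linewidth=200)
a=cv2.imread("pics/scene0.png").max(2)[234:262,282:302]
d=grab("scene"); b=d["img"].max(2)[234:262,282:302]
for i in range(28): print(234+i,a[i],'|',b[i])
s=ctrl.get_state(); print(s["joint_efforts"],s["q"],s["contact_force"])
E
```

```text
234 [142 126 103  86  81  82  79  80  81  88 103  85  79  81  81  80  80  83  98 131] | [ 32  30  34  39  41  24  16  19  21  30  47  59  47  69  84  83  85  87 106 144]
235 [109  91  83  79  80  81  79  81  78  83 106  90  79  79  82  81  77  84  87 101] | [ 34  25  20  32  31  23  11  10  12  35  59  61  46  68  83  87  92  90  93 112]
236 [82 77 79 84 77 81 77 79 80 81 89 82 83 76 83 83 83 98 84 84] | [ 25  24  17  11  19  15  19  23  16  36  64  64  47  72  85  87  88 105  92  88]
237 [82 80 79 80 82 81 82 81 77 79 78 80 90 83 80 77 80 87 80 79] | [30 12 23  9 17 11 24  9 23 26 63 62 50 82 85 84 89 95 89 88]
238 [ 80  81  80  80  79  80  82  81  80  79  80  78  97 106  87  75  78  82  80  82] | [ 21  27  25   7  18  15  11  16  18  29  63  66  65 106  92  83  85  86  86  88]
239 [ 83  80  83  81  79  81  80  78  77  78  80  80  91 118  93  79  81  77  78  79] | [ 33  26  19  17  16  18  25  22  15  22  64  69  79 122  98  85  85  88  89  88]
240 [81 79 78 81 80 81 84 77 64 56 58 86 84 96 84 84 80 81 82 84] | [ 57  44  32  46  46  58  50  34  16  32  61  70  84 105  91  90  89  87
[... 3093 characters left out ...]
7 104 103 104  84  51  41  41  73  78  81] | [ 88  90 104 143 184 140  94  91 119 112 115 115 113  90  54  46  52  79  86  86]
260 [ 80  81  78  89 111 116 100 113 159 130 108 104  89  53  40  38  44  72  81  79] | [ 89  86  81  95 120 123 111 121 169 140 118 111  98  62  42  40  50  81  89  88]
261 [ 83  84  81  83  82  81  93 142 180 172 120  89  62  38  38  35  44  74  81  79] | [ 88  87  89  87  88  89  99 152 192 183 130  95  67  44  40  44  51  83  84  89]
[-2.32755519e-04 -4.33496940e+01  4.66253436e+01  2.30471860e-04  2.20866123e-04 -3.91163326e-06] [-6.58577876e-02 -5.18864266e-02 -2.48467440e-01  1.37418363e+00 -8.08896036e-06  2.55910963e+00] [ 0.41283844 -0.3924549  -0.60362107]
```

```bash
python3 - <<'E'
from h import *
d=grab("scene"); s=ctrl.get_state(); x0,y0=245,175
im=d["img"][y0:y0+80,x0:x0+80]; im=(255*(np.clip(im/255.,0,1))**.45).astype(np.uint8); a=cv2.resize(im,None,fx=7,fy=7,interpolation=cv2.INTER_CUBIC)
T=R.from_euler("xyz",s["tool_rot"]).as_matrix()
for z in(0,-.02,-.073):
  P=[s["tool_pos"]+T@np.array([sx*.011,sy*.008,z]) for sx,sy in((-1,-1),(1,-1),(1,1),(-1,1))]
  u=((proj(d,P)-[x0,y0]+.5)*7).astype(np.int32); cv2.polylines(a,[u],True,(255,0,0) if z==0 else (255,255,0))
cv2.imwrite("pics/p4.png",a[:,:,::-1])
E
```

```text
(no output)
```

View pics/p4.png

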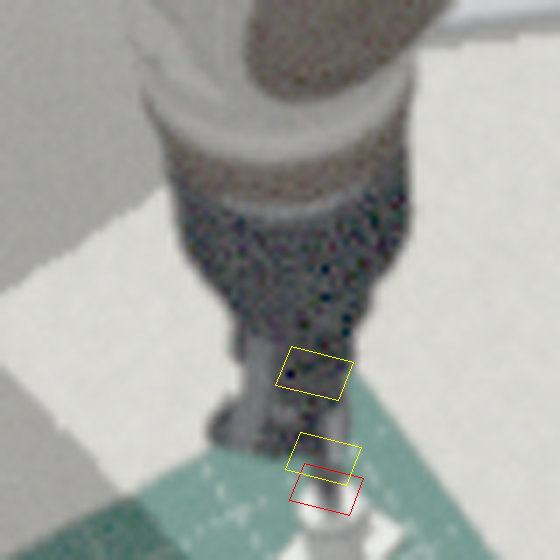

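The finger end looks about 15 mm above the reported TCP point and in line with the tip. I'll keep descending in small steps and watch the force.

{"method": "carry_out", "body": {
  "deltas": [
    [[0,0,0.015,0,0,0,1],[0,0,0.015,0,0,0,1]]
  ]
}}

```text
t: 4.42
tool_pos: [0.4928, -0.0325, 0.0489]
tool_rot: [-3.141, 0.0, 0.517]
contact_force: [0.4, 0.5, -0.4]
gripper_width: 0.0001
grasp_force: 0.0
```

{"method": "carry_out", "body": {
  "deltas": [
    [[0,0,0.015,0,0,0,1],[0,0,0.015,0,0,0,1]]
  ]
}}

```text
t: 4.68
tool_pos: [0.4929, -0.0325, 0.0459]
tool_rot: [-3.141, 0.0, 0.517]
contact_force: [0.2, -0.1, -0.0]
gripper_width: 0.0001
grasp_force: 0.0
```

```bash
python3 - <<'E'
from h import *
np.set_printoptions(linewidth=200)
d=grab("scene"); b=d["img"].max(2)[232:254,272:302]
for i in range(22): print(232+i,b[i])
E
```

```text
232 [176 180 183 182 172 147 144  89  57  50  46  40  29  22  20  22  20  17  23  18  17  25  50  78  85  86  93 131 170 179]
233 [180 178 179 178 154 100  87  61  50  49  49  28  23  19  22  22  18  21  14  21  19  22  39  74  84  86  88 101 139 172]
234 [184 177 178 141 117  62  47  48  52  47  42  35  33  34  28  20  20  15  25  19  18  32  39  71  83  84  84  87 108 141]
235 [182 181 172 101  65  32  36  45  48  45  36  31  40  44  34  28  16  14  15  24  35  46  40  68  84  85  87  88  91 111]
236 [180 175 125  61  33  25  41  44  50  48  36  25  30  31  37  25  14   6  18  30  58  58  45  67  83  87  88 105  94  91]
237 [179 169  95  38  23  32  44  44  47  37  31  24  15  20  21  15   5  18  21  37  63  62  46  67  82  88  89  94  90  86]
238 [182 168  92  34  21  36  43  48  50  44  29  21  21  21  14  12  14  18  18  32  63  64  48  88  87  86  84  86  89  86]
239 [171 147  83  37  29  34  42  45  47  34  24  23  20  23  10  18  17  13  16  22  65  63  65 116  92  83  83  84  82  82]
240 [124 107  89  76  62  50  50  46  45  31  30  20  24  22  20  21  17  12  15  26  53  65
[... 971 characters left out ...]
6  85  88 113 185 203 179 112  85 104 146 167 118 104 148 137 109  96]
249 [ 86  90  91 110 100  99 107 119  99  90  86  84  87  89  86  93 131 180 153 117 105 111 115 113  86 106 176 189 163 119]
250 [ 86 109  94 100  94  90  91  98  92  91  90  88  84  85  90  90  93 121 119 110 106 103  89  80  81 108 154 200 200 181]
251 [ 92  98  92  91  88  86  87  86  89 110  92  88  89  89  93 123 110  89  90  87  83  78  73  81  85 128 181 201 210 197]
252 [ 92  89  88  87  86  85  88  88  91 117  96  89  86  90 119 175 137  95  91  88  90  87  84  87  98 171 206 208 199 147]
253 [ 90  88  87  87  87  88  88  86  88  96  90  91  89 119 177 199 156 106  97  95  96  93  91  88 101 186 207 198 151  91]
```

```bash
python3 - <<'E'
from h import *
d=grab("top"); t0=np.array([.146,.53,.1985]); T=R.from_euler("xyz",[-3.1402,0,2.8728]).as_matrix()
im=cv2.imread("pics/top0.png"); x0,y0=0,390
a=im[y0:480,x0:130]; a=(255*(a/255.)**.5).astype(np.uint8); a=cv2.resize(a,None,fx=6,fy=6,interpolation=cv2.INTER_CUBIC)
for z,c in((0,(0,0,255)),(-.013,(0,255,255)),(-.073,(255,255,0))):
  for y in (-.0425,.0425):
    P=[t0+T@np.array([sx*.011,y+np.sign(y)*k*.012,z]) for sx,k in((-1,0),(1,0),(1,1),(-1,1))]
    u=((proj(d,P)-[x0,y0]+.5)*6).astype(np.int32); cv2.polylines(a,[u],True,c)
u=((proj(d,t0)-[x0,y0]+.5)*6).astype(int)[0]; cv2.circle(a,tuple(map(int,u)),3,(0,255,0),-1)
cv2.imwrite("pics/p5.png",a)
E
```

```text
(no output)
```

View pics/p5.png

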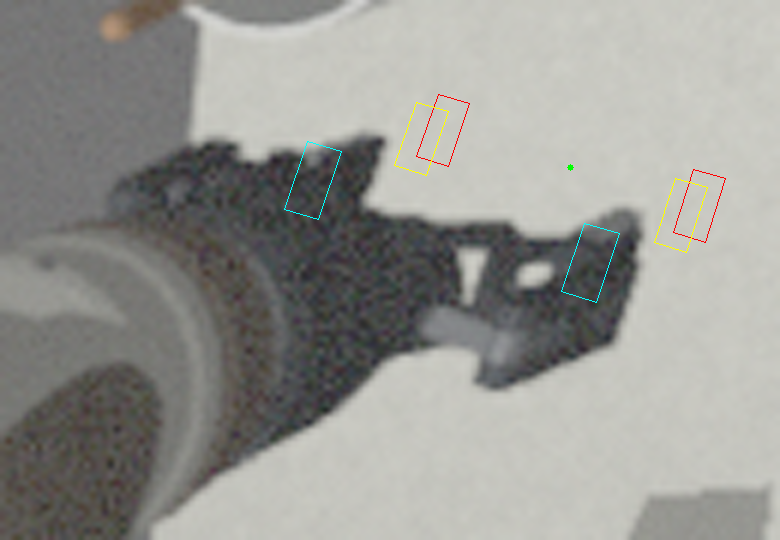

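The open fingertips in the first top view stop about 25–28 mm short of where the reported TCP projects, allowing for the 13 mm swing. So true contact should come at a reported z near 0.035, and I'll feel downwards for it.

{"method": "carry_out", "body": {
  "deltas": [
    [[0,0,0.02,0,0,0,1],[0,0,0.02,0,0,0,1]]
  ]
}}

```text
t: 5.03
tool_pos: [0.4928, -0.0325, 0.0418]
tool_rot: [-3.141, 0.001, 0.517]
contact_force: [-0.3, -0.2, -0.2]
gripper_width: 0.0002
grasp_force: 0.0
```

{"method": "carry_out", "body": {
  "deltas": [
    [[0,0,0.01,0,0,0,1],[0,0,0.01,0,0,0,1]]
  ]
}}

```text
t: 5.28
tool_pos: [0.4929, -0.0325, 0.04]
tool_rot: [-3.141, 0.0, 0.517]
contact_force: [-0.8, 0.2, 0.3]
gripper_width: 0.0001
grasp_force: 0.0
```

{"method": "carry_out", "body": {
  "deltas": [
    [[0,0,0.01,0,0,0,1],[0,0,0.01,0,0,0,1]]
  ]
}}

```text
t: 5.52
tool_pos: [0.4929, -0.0325, 0.038]
tool_rot: [-3.141, 0.0, 0.517]
contact_force: [0.2, 0.3, 0.1]
gripper_width: -0.0003
grasp_force: 0.0
```

{"method": "carry_out", "body": {
  "deltas": [
    [[0,0,0.01,0,0,0,1],[0,0,0.01,0,0,0,1]]
  ]
}}

```text
t: 5.78
tool_pos: [0.4929, -0.0325, 0.036]
tool_rot: [-3.141, 0.0, 0.517]
contact_force: [0.9, -0.5, -0.1]
gripper_width: -0.0
grasp_force: 0.0
```

{"method": "carry_out", "body": {
  "deltas": [
    [[0,0,0.01,0,0,0,1],[0,0,0.01,0,0,0,1]]
  ]
}}

```text
t: 6.02
tool_pos: [0.4929, -0.0325, 0.034]
tool_rot: [-3.141, 0.0, 0.517]
contact_force: [0.8, -0.2, 0.6]
gripper_width: 0.0003
grasp_force: 0.0
```

```bash
python3 - <<'E'
from h import *
np.set_printoptions(linewidth=200)
d=grab("scene"); b=d["img"].max(2)[236:250,272:302]
for i in range(14): print(236+i,b[i])
s=ctrl.get_state(); print(s["contact_force"],s["tool_pos"])
E
```

```text
236 [179 178 177 179 173 122  75  63  50  48  51  34  30  25  18  22  13  10  14  21  13  18  33  71  82  88  86 105  92  92]
237 [180 176 174 172 134  75  41  48  44  49  48  33  36  36  29  25  15  18   8  14  23  31  33  65  83  87  86  98  88  88]
238 [180 173 166 121  76  32  26  45  49  51  44  30  43  44  36  32  19  17   4  26  43  53  45  61  81  83  87  87  90  87]
239 [168 147 116  66  29  26  34  46  51  45  41  32  28  28  30  27  16  13  15  22  57  61  46  71  80  86  85  84  89  86]
240 [125 107  77  38  25  21  43  47  47  45  37  28  19  21  22  13  20  19  19  25  60  62  45  63  82  86  83  86  89  83]
241 [ 92  88  89  49  24  27  43  47  49  48  34  20  25  17   9  10  14  10  17  23  58  62  47  65  88 106  90  85  88  82]
242 [ 85  87  89  53  34  32  43  44  46  49  27  16  22  22  20  14  14  19  16  11  46  67  59  79  86 103 102  90  83  85]
243 [ 87  88  87  77  75  63  56  50  46  41  24  24  22  18  16  11  32  28  17  26  42  69  92  91  85  96 107  95  87  86]
244 [ 85  88  91  87 108  89  79  76  63  59  43  36  31  25  45  55  83  68  37  24  46  78 135 131  97  85  94  88  90  85]
245 [ 86  86  87  93 117  95  87  82  81  84  79  71  59  71  77  93 150 144  72  36  43  80 177 184 124  93  89  88 105  92]
246 [ 87  87  87  87 100  98  90  90  90  87 105  87  80  87  87 115 182 188 106  52  46  82 187 199 158 120  92  85 102 100]
247 [ 90  86  91  88  89  94 102 115 112  93  94  88  88  86  91 123 194 200 127  69  53  88 180 159 140 119 104  94  91 100]
248 [ 83  87  87  91  93 111 122 125 104  91  90  84  89  87  85 116 183 204 178 114  81 100 140 114  95 102 145 133 106  94]
249 [ 88  92  92 108 100 102 105 116  96  86  90  85  85  86  86  90 128 176 150 116 106 108 110  90  76 100 176 186 164 119]
[-0.19999488  0.44345662  0.39687231] [ 0.49294997 -0.03253388  0.03410304]
```

{"method": "carry_out", "body": {
  "deltas": [
    [[0,0,0.01,0,0,0,1],[0,0,0.01,0,0,0,1]]
  ]
}}

```text
t: 6.32
tool_pos: [0.4929, -0.0325, 0.032]
tool_rot: [-3.141, 0.0, 0.517]
contact_force: [-0.5, 0.1, 1.1]
gripper_width: -0.0002
grasp_force: 0.0
```

{"method": "carry_out", "body": {
  "deltas": [
    [[0,0,0.01,0,0,0,1],[0,0,0.01,0,0,0,1]]
  ]
}}

```text
t: 6.58
tool_pos: [0.4929, -0.0325, 0.03]
tool_rot: [-3.141, 0.0, 0.517]
contact_force: [-0.5, -0.3, 0.4]
gripper_width: -0.0001
grasp_force: 0.0
```

{"method": "carry_out", "body": {
  "deltas": [
    [[0,0,0.01,0,0,0,1],[0,0,0.01,0,0,0,1]]
  ]
}}

```text
t: 6.82
tool_pos: [0.4932, -0.0325, 0.0284]
tool_rot: [3.141, -0.0, 0.517]
contact_force: [-0.8, -0.3, 3.3]
gripper_width: 0.0
grasp_force: 1.5
```

```bash
python3 - <<'E'
from h import *
np.set_printoptions(linewidth=200)
d=grab("scene"); b=d["img"].max(2)[238:252,272:302]
for i in range(14): print(238+i,b[i])
for k in range(5):
    s=ctrl.get_state(); print(np.round(s["contact_force"],2),s["tool_pos"][2],s["joint_efforts"][1:3])
    ctrl.get_image("top")
E
```

```text
238 [181 173 165 143 120  89  53  49  54  51  45  35  32  28  23  20  13  21  17  19  19  33  34  63  78  81  87  86  84  88]
239 [170 148 123  98  59  35  26  44  46  54  46  34  38  37  39  39  24  21  19  15  33  44  39  71  80  86  87  84  85  86]
240 [126 107  95  59  30  21  25  48  48  48  42  31  28  35  30  31  26  16  13  22  47  56  46  61  79  89  88  85  88  86]
241 [ 93  92  96  53  26  24  32  45  46  43  44  26  25  23  19  26  11   6   9  18  50  66  48  58  80 108  91  86  85  86]
242 [ 88  91 109  58  27  22  41  48  46  45  38  26  19  19  13  20  11  13   9  27  44  62  53  55  80 106 101  90  82  83]
243 [ 85  88  92  51  35  30  40  45  48  46  30  24  23  24  17  16   0  19  18  24  45  60  58  71  83  97 110  92  86  83]
244 [ 84  88  84  70  85  56  49  44  46  38  30  23  22  22  18  13  25  21  19  24  41  69  96 117  98  89  98  87  89  85]
245 [ 86  83  86  85 109  88  77  65  63  52  42  27  27  20  27  42  70  65  35  24  49  82 146 175 119  93  88  91 108  92]
246 [ 87  87  86  87  97  98  88  90  84  82  95  69  63  51  60 105 169 169  91  45  54  83
[... 305 characters left out ...]
1 102  99 102 119  95  88  84  86  85  89  83  91 123 144 118 108 103 111 109  90  77 100 176 187 164 120]
250 [ 91 109  93  99  96  92  88  99  91  91  87  86  83  85  86  90  88  94 102 105 108 101  87  71  83 107 156 198 199 181]
251 [ 89  93  90  89  89  89  86  88  92 110  94  83  85  84  93 125 108  87  79  83  81  76  76  83  90 126 178 204 207 196]
[-0.79 -0.32  2.66] 0.028453477774216508 [-42.12438941  45.03904581]
[-0.75 -0.78  2.78] 0.028456491335072352 [-42.22394586  45.09521484]
[-0.39  0.51  2.87] 0.02839487961688706 [-42.22686768  45.06628633]
[-0.61  0.15  3.2 ] 0.02840247169820763 [-42.19287515  45.00288606]
[ 0.17 -0.04  2.58] 0.02834011064671637 [-42.14815736  44.93221521]
```

Contact is felt at about 2.8 N with reported z 0.0284. I'll press a little deeper and average the readings.

{"method": "carry_out", "body": {
  "deltas": [
    [[0,0,0.01,0,0,0,1],[0,0,0.01,0,0,0,1]]
  ]
}}

```text
t: 7.38
tool_pos: [0.4933, -0.0326, 0.0268]
tool_rot: [3.141, -0.001, 0.517]
contact_force: [-1.2, 0.1, 8.1]
gripper_width: -0.0002
grasp_force: 4.5
```

```bash
cat >> h.py <<'E'
def feel(n=4):
    r=[]
    for k in range(n):
        s=ctrl.get_state(); r.append([s["contact_force"][2],s["tool_pos"][2]]); ctrl.get_image("top")
    print("Fz,z",np.mean(r,0).round(4),"t",round(s["t"],2))
E
python3 -c "
from h import *
feel(); print('D',tool((*L['D'],.037)).round(3),'yaw',ctrl.get_state()['tool_rot'])"
```

```text
Fz,z [8.3342 0.0268] t 7.53
D [-0.349  0.451 -0.051] yaw [ 3.14106050e+00 -8.22176348e-04  5.16577196e-01]
```

C is stiff: about 3.4 N/mm, which gives roughly 2 mm at 8 N. Next is D.

{"method": "carry_out", "body": {
  "deltas": [
    [[0,0,-0.06,0,0,0,1],[-0.17,0.22,-0.06,0,0,0,1],[-0.35,0.45,-0.06,0,0,0,1],[-0.35,0.45,-0.06,0,0,0,1],[-0.35,0.45,-0.01,0,0,0,1],[-0.35,0.45,0.01,0,0,0,1],[-0.35,0.45,0.01,0,0,0,1]]
  ]
}}

```text
t: 8.45
tool_pos: [0.4769, -0.1447, 0.0242]
tool_rot: [3.141, 0.0, 0.518]
contact_force: [-0.5, -2.4, 6.4]
gripper_width: 0.0002
grasp_force: 3.0
```

```bash
python3 -c "
from h import *
feel(); print('E',tool((*L['E'],.037)).round(3),ctrl.get_state()['tool_pos'])"
```

```text
Fz,z [5.7557 0.0244] t 8.6
E [-0.417  0.432 -0.062] [ 0.47698918 -0.14463591  0.02454331]
```

{"method": "carry_out", "body": {
  "deltas": [
    [[0,0,-0.06,0,0,0,1],[-0.2,0.21,-0.06,0,0,0,1],[-0.42,0.43,-0.06,0,0,0,1],[-0.42,0.43,-0.06,0,0,0,1],[-0.42,0.43,-0.02,0,0,0,1],[-0.42,0.43,0,0,0,0,1],[-0.42,0.43,0,0,0,0,1]]
  ]
}}

```text
t: 9.52
tool_pos: [0.4467, -0.2609, 0.0245]
tool_rot: [3.14, 0.0, 0.518]
contact_force: [-1.9, -2.2, 6.5]
gripper_width: -0.0
grasp_force: 3.1
```

```bash
python3 -c "
from h import *
feel(); print('B',tool((*L['B'],.037)).round(3),ctrl.get_state()['tool_pos'])"
```

```text
Fz,z [5.6935 0.0246] t 9.68
B [ 0.646  0.23  -0.061] [ 0.4467366  -0.26094626  0.02474478]
```

{"method": "carry_out", "body": {
  "deltas": [
    [[0,0,-0.06,0,0,0,1],[0.3,0.1,-0.06,0,0,0,1],[0.65,0.23,-0.06,0,0,0,1],[0.65,0.23,-0.06,0,0,0,1],[0.65,0.23,-0.02,0,0,0,1],[0.65,0.23,0,0,0,0,1],[0.65,0.23,0,0,0,0,1]]
  ]
}}

```text
t: 10.6
tool_pos: [0.5816, -0.2378, 0.0253]
tool_rot: [3.14, -0.002, 0.516]
contact_force: [2.4, 0.6, 6.7]
gripper_width: 0.0002
grasp_force: 3.0
```

```bash
python3 -c "
from h import *
feel(); print('A',tool((*L['A'],.037)).round(3),ctrl.get_state()['tool_pos'])"
```

```text
Fz,z [5.9884 0.0256] t 10.75
A [ 0.402 -0.503 -0.056] [ 0.58150371 -0.23792935  0.02575609]
```

{"method": "carry_out", "body": {
  "deltas": [
    [[0,0,-0.06,0,0,0,1],[0.2,-0.25,-0.06,0,0,0,1],[0.4,-0.5,-0.06,0,0,0,1],[0.4,-0.5,-0.06,0,0,0,1],[0.4,-0.5,-0.02,0,0,0,1],[0.4,-0.5,0,0,0,0,1],[0.4,-0.5,0,0,0,0,1]]
  ]
}}

```text
t: 11.68
tool_pos: [0.6017, -0.112, 0.0241]
tool_rot: [-3.141, -0.0, 0.515]
contact_force: [0.2, 1.6, 4.9]
gripper_width: -0.0002
grasp_force: 2.0
```

```bash
python3 -c "
from h import *
feel(); print(ctrl.get_state()['tool_pos'])"
```

```text
Fz,z [4.0131 0.0243] t 11.82
[ 0.60184877 -0.11141155  0.0243881 ]
```

A is the tired one: 4.0 N at 4.6 mm. B, D and E are sound. I'll open over A and grasp its barrel, allowing for the 32 mm offset.

{"method": "carry_out", "body": {
  "deltas": [
    [[0,0,-0.08,0,0,0,1],[0,0,-0.08,0,0,0,-0.25],[0,0,-0.08,0,0,0,-0.25],[0,0,-0.08,0,0,0,-0.25]]
  ],
  "newtons": 30
}}

```text
t: 12.38
tool_pos: [0.6017, -0.1109, 0.0397]
tool_rot: [-3.141, 0.001, 0.517]
contact_force: [0.4, 0.5, -0.2]
gripper_width: 0.0527
grasp_force: 0.0
```

{"method": "carry_out", "body": {
  "deltas": [
    [[0,0,0.1,0,0,0,-0.25],[0,0,0.2,0,0,0,-0.25],[0,0,0.25,0,0,0,-0.25],[0,0,0.25,0,0,0,-0.25]]
  ]
}}

```text
t: 12.88
tool_pos: [0.6013, -0.1108, -0.0109]
tool_rot: [-3.14, 0.001, 0.517]
contact_force: [-0.4, 0.0, 0.8]
gripper_width: 0.0535
grasp_force: 0.0
```

{"method": "carry_out", "body": {
  "deltas": [
    [[0,0,0.035,0,0,0,-0.25],[0,0,0.035,0,0,0,0.6],[0,0,0.035,0,0,0,1],[0,0,0.035,0,0,0,1],[0,0,0.035,0,0,0,1],[0,0,0.035,0,0,0,1]]
  ],
  "newtons": 30
}}

```text
t: 13.62
tool_pos: [0.6022, -0.111, -0.0164]
tool_rot: [3.141, -0.001, 0.517]
contact_force: [-0.2, -0.2, 2.5]
gripper_width: 0.0206
grasp_force: 29.7
```

Latch A is gripped at about 21 mm with 30 N. I'll lift it well above the bin, then carry it over.

{"method": "carry_out", "body": {
  "deltas": [
    [[0,0,-0.3,0,0,0,1],[0,0,-0.6,0,0,0,1],[0.17,-0.45,-0.93,0,0,-0.12,1],[0.33,-0.9,-0.93,0,0,-0.25,1],[0.33,-0.9,-0.93,0,0,-0.25,1],[0.33,-0.9,-0.93,0,0,-0.25,1],[0.33,-0.9,-0.93,0,0,-0.25,1]]
  ]
}}

```text
t: 14.5
tool_pos: [0.5703, 0.079, 0.1691]
tool_rot: [3.141, 0.0, 0.715]
contact_force: [0.3, -0.0, -0.7]
gripper_width: 0.0211
grasp_force: 29.7
```

```bash
python3 -c "
from h import *
s=ctrl.get_state();print(tool((.538,.271,.170)).round(3),s['gripper_width'],s['grasp_force'],s['tool_pos'],s['q'])"
```

```text
[ 0.507 -0.831 -0.004] 0.02106623452037482 29.728157222270966 [0.57032559 0.07902927 0.16914692] [ 1.37824236e-01  1.39931970e-01  1.75552625e-01  1.60642562e+00
 -2.40355848e-04  2.56445116e+00]
```

{"method": "carry_out", "body": {
  "deltas": [
    [[0.25,-0.42,0,0,0,0,1],[0.51,-0.83,0,0,0,0,1],[0.51,-0.83,0,0,0,0,1],[0.51,-0.83,0,0,0,0,1],[0.51,-0.83,0,0,0,0,1],[0.51,-0.83,0.2,0,0,0,1],[0.51,-0.83,0.38,0,0,0,1],[0.51,-0.83,0.38,0,0,0,1]]
  ]
}}

```text
t: 15.5
tool_pos: [0.5381, 0.2675, 0.0904]
tool_rot: [-3.141, 0.005, 0.71]
contact_force: [0.8, -0.1, -0.5]
gripper_width: 0.021
grasp_force: 29.8
```

```bash
python3 -c "
from h import *
d=grab('scene'); x0,y0=320,100; a=cv2.resize(d['img'][y0:y0+170,x0:x0+190],None,fx=3.5,fy=3.5,interpolation=cv2.INTER_CUBIC); cv2.imwrite('pics/rel.png',a[:,:,::-1])"
```

```text
(no output)
```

View pics/rel.png

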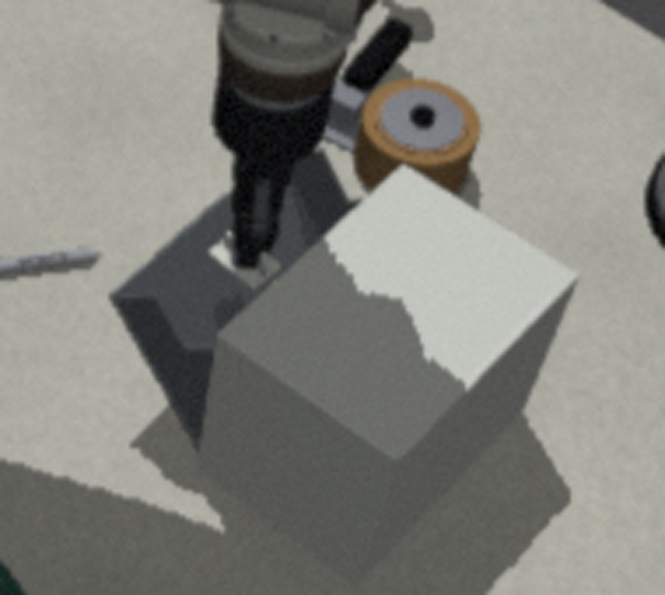

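The latch hangs in the gap at crop (245,265), clear of the panel and the shell. I'll lower it a little and release.

{"method": "carry_out", "body": {
  "deltas": [
    [[0,0,0.07,0,0,0,1],[0,0,0.07,0,0,0,-0.25],[0,0,0.07,0,0,0,-0.25],[0,0,0.07,0,0,0,-0.25],[0,0,-0.2,0,0,0,-0.25],[0,0,-0.45,0,0,0,-0.25],[0,0,-0.45,0,0,0,-0.25]]
  ]
}}

```text
t: 16.42
tool_pos: [0.5406, 0.2713, 0.1883]
tool_rot: [3.14, -0.007, 0.713]
contact_force: [0.2, -0.3, 0.9]
gripper_width: 0.0529
grasp_force: 0.0
```

```bash
python3 -c "
from h import *
s=ctrl.get_state();print(tool((*L['C'],.06)).round(3),s['gripper_width'],s['tool_pos'],s['tool_rot'])
d=grab('scene'); x0,y0=320,100; a=cv2.resize(d['img'][y0:y0+170,x0:x0+190],None,fx=3.5,fy=3.5,interpolation=cv2.INTER_CUBIC); cv2.imwrite('pics/rel2.png',a[:,:,::-1])"
```

```text
[-1.174  0.991  0.635] 0.052912359761951154 [0.5405509  0.27133154 0.18834481] [ 3.13968113 -0.00735828  0.7132261 ]
```

{"method": "carry_out", "body": {
  "deltas": [
    [[-0.3,0.25,0,0,0,0,-0.25],[-0.6,0.5,0,0,0,0,-0.25],[-0.9,0.75,0,0,0,0,-0.25],[-0.9,0.75,0,0,0,0,-0.25],[-0.9,0.75,0,0,0,0,-0.25],[-0.9,0.75,0,0,0,0,-0.25]]
  ]
}}

```text
t: 17.23
tool_pos: [0.5008, 0.0394, 0.1825]
tool_rot: [-3.141, 0.001, 0.712]
contact_force: [-0.5, -0.6, -0.2]
gripper_width: 0.0534
grasp_force: 0.0
```

```bash
python3 -c "
from h import *
s=ctrl.get_state();print(tool((*L['C'],.04)).round(3),s['tool_pos'],s['tool_rot'])
d=grab('top',"top2"); hsv=cv2.cvtColor(d['img'],cv2.COLOR_RGB2HSV)
im=d['img'][210:275,180:280]; o=cv2.imread('pics/top0.png')[210:275,180:280,::-1]
df=np.abs(im.astype(int)-o).max(2)>40
for q,st in blobs(df,8,5000): print('chg',q+[180,210],st)
cv2.imwrite('pics/binchk.png',np.hstack([cv2.resize(d['img'][195:275,170:285],None,fx=5,fy=5,interpolation=cv2.INTER_CUBIC)])[:,:,::-1])
" 2>&1 | tail
```

```text
Traceback (most recent call last):
NameError: name 'top2' is not defined
[-0.26   0.246  0.713] [0.50082242 0.03943768 0.18251511] [-3.14087311e+00  5.34228642e-04  7.12452120e-01]
```

```bash
python3 - <<'E'
from h import *
d=grab('top','top2')
im=d['img'][210:275,180:280]; o=cv2.imread('pics/top0.png')[210:275,180:280,::-1]
df=(im.astype(int).min(2)-o.min(2)>30)
for q,st in blobs(df,8,5000): print('chg',q+[180,210],st)
E
```

```text
chg [278.20967742 220.43548387] [96  0  4 30 62]
chg [237.07476636 228.38317757] [ 51  10  13  16 107]
chg [202.01441441 268.71711712] [  0  48  53  17 555]
```

{"method": "carry_out", "body": {
  "deltas": [
    [[-0.13,0.12,0.3,0,0,0,-0.25],[-0.26,0.25,0.6,0,0,0,-0.25],[-0.26,0.25,0.71,0,0,0,-0.25],[-0.26,0.25,0.71,0,0,0,-0.25],[-0.26,0.25,0.85,0,0,0,-0.25],[-0.26,0.25,1.0,0,0,0,-0.25],[-0.26,0.25,1.0,0,0,0,-0.25]]
  ]
}}

```text
t: 18.15
tool_pos: [0.494, -0.0314, -0.0169]
tool_rot: [-3.14, 0.001, 0.715]
contact_force: [-0.5, 0.1, 0.1]
gripper_width: 0.0535
grasp_force: 0.0
```

{"method": "carry_out", "body": {
  "deltas": [
    [[0,0,0.005,0,0,0,0.6],[0,0,0.005,0,0,0,1],[0,0,0.005,0,0,0,1],[0,0,0.005,0,0,0,1],[0,0,0.005,0,0,0,1]]
  ],
  "newtons": 30
}}

```text
t: 18.77
tool_pos: [0.4956, -0.0323, -0.0159]
tool_rot: [3.14, -0.003, 0.713]
contact_force: [-0.2, 2.7, 6.8]
gripper_width: 0.0209
grasp_force: 29.3
```

Latch A lies in the bin as a white patch at (237,228). Latch C is gripped, so I'll carry it over.

{"method": "carry_out", "body": {
  "deltas": [
    [[0,0,-0.3,0,0,0,1],[0,0,-0.6,0,0,0,1],[0.3,-0.28,-0.93,0,0,0,1],[0.6,-0.55,-0.97,0,0,0,1],[0.6,-0.55,-0.97,0,0,0,1],[0.6,-0.55,-0.97,0,0,0,1]]
  ]
}}

```text
t: 19.52
tool_pos: [0.5138, 0.1324, 0.1779]
tool_rot: [3.141, -0.003, 0.717]
contact_force: [-0.1, -0.9, -0.9]
gripper_width: 0.0208
grasp_force: 29.7
```

```bash
python3 -c "
from h import *
s=ctrl.get_state();print(tool((.538,.302,.176)).round(3),s['gripper_width'],s['grasp_force'],s['tool_pos'],s['q'])"
```

```text
[ 0.649 -0.56   0.011] 0.020845455815240964 29.7350612282753 [0.51378566 0.132353   0.17793935] [2.51860089e-01 3.01579967e-02 7.52104284e-02 1.61315273e+00
 4.38276498e-04 2.67630408e+00]
```

{"method": "carry_out", "body": {
  "deltas": [
    [[0.3,-0.28,0,0,0,0,1],[0.65,-0.56,0,0,0,0,1],[0.65,-0.56,0,0,0,0,1],[0.65,-0.56,0,0,0,0,1],[0.65,-0.56,0.25,0,0,0,1],[0.65,-0.56,0.5,0,0,0,1],[0.65,-0.56,0.5,0,0,0,1]]
  ]
}}

```text
t: 20.4
tool_pos: [0.5361, 0.2962, 0.0726]
tool_rot: [-3.14, 0.007, 0.712]
contact_force: [0.7, 0.3, 0.1]
gripper_width: 0.0208
grasp_force: 29.8
```

{"method": "carry_out", "body": {
  "deltas": [
    [[0,0,0,0,0,0,-0.25],[0,0,0,0,0,0,-0.25],[0,0,0,0,0,0,-0.25],[0,0,-0.25,0,0,0,-0.25],[0,0,-0.52,0,0,0,-0.25],[0,0,-0.52,0,0,0,-0.25]]
  ]
}}

```text
t: 21.15
tool_pos: [0.54, 0.2998, 0.1862]
tool_rot: [3.14, -0.008, 0.713]
contact_force: [-0.3, 0.5, -0.1]
gripper_width: 0.0531
grasp_force: 0.0
```

```bash
python3 -c "
from h import *
s=ctrl.get_state();print(tool((.40,.265,.18)).round(3),s['gripper_width'],s['tool_pos'],s['q'],s['tool_rot'])"
```

```text
[-0.644 -0.326  0.025] 0.0531002687349568 [0.53997201 0.29983606 0.18620391] [ 5.06903044e-01  2.39575617e-01  3.23545316e-01  1.64608858e+00
 -2.83714616e-05  2.93543018e+00] [ 3.13978852 -0.00848788  0.71307305]
```

Both latches have been released into the bin. Next I'll move in front of it, with the fingers shut and turned so their narrow side faces the lip.

{"method": "carry_out", "body": {
  "deltas": [
    [[-0.27,-0.14,0,0,0,0,-0.25],[-0.55,-0.28,0,0,0,-0.2,-0.25],[-0.55,-0.28,0,0,0,-1,1],[-0.55,-0.28,0,0,0,-1,1],[-0.55,-0.28,0,0,0,-1,1],[-0.55,-0.28,0,0,0,-1,1],[-0.55,-0.28,0,0,0,-1,1]]
  ]
}}

```text
t: 22.02
tool_pos: [0.4184, 0.2693, 0.1802]
tool_rot: [3.142, -0.0, 1.498]
contact_force: [0.6, 0.4, 0.6]
gripper_width: 0.0001
grasp_force: 0.0
```

{"method": "carry_out", "body": {
  "deltas": [
    [[0,0,0,0,0,-1,1],[0,0,0,0,0,-1,1],[0,0,0,0,0,-1,1],[0,0,0,0,0,-1,1],[0,0,0,0,0,-1,1]]
  ]
}}

```text
t: 22.65
tool_pos: [0.4184, 0.2693, 0.1802]
tool_rot: [-3.142, 0.0, 2.283]
contact_force: [0.5, 0.7, -0.2]
gripper_width: 0.0
grasp_force: 0.0
```

{"method": "carry_out", "body": {
  "deltas": [
    [[0,0,0,0,0,-1,1],[0,0,0,0,0,-1,1],[0,0,0,0,0,-1,1],[0,0,0,0,0,-1,1],[0,0,0,0,0,-1,1]]
  ]
}}

```text
t: 23.28
tool_pos: [0.4184, 0.2693, 0.1802]
tool_rot: [3.142, -0.0, 3.066]
contact_force: [-0.2, -0.3, -0.4]
gripper_width: 0.0001
grasp_force: 0.0
```

```bash
python3 - <<'E'
from h import *
s=ctrl.get_state();print(s['tool_pos'],s['q'],s['tool_rot'])
d=grab('top','top3'); o=cv2.imread('pics/top0.png')[...,::-1]
im=d['img'];df=(im.astype(int).min(2)-o.min(2)>30)[210:265,180:280]
for q,st in blobs(df,8,5000): print('chg',q+[180,210],st)
g=im[255:270,185:285].min(2)
cv2.imwrite('pics/f.png',cv2.resize(im[190:300,160:300],(700,550),interpolation=cv2.INTER_CUBIC)[:,:,::-1])
print(tool((.42,.267,.058)).round(3))
E
```

```text
[0.41841783 0.26925893 0.18016091] [ 5.71795190e-01 -4.47486423e-02  5.05260383e-03  1.62059569e+00
  1.40530894e-05  6.47174218e-01] [ 3.14158031e+00 -6.97303183e-06  3.06621363e+00]
chg [195.86363636 220.72727273] [10 10 12  3 22]
chg [230.16504854 232.03236246] [ 33  11  33  20 309]
chg [190.91666667 240.        ] [10 27  3  7 12]
[-0.009 -0.011  0.611]
```

View pics/f.png

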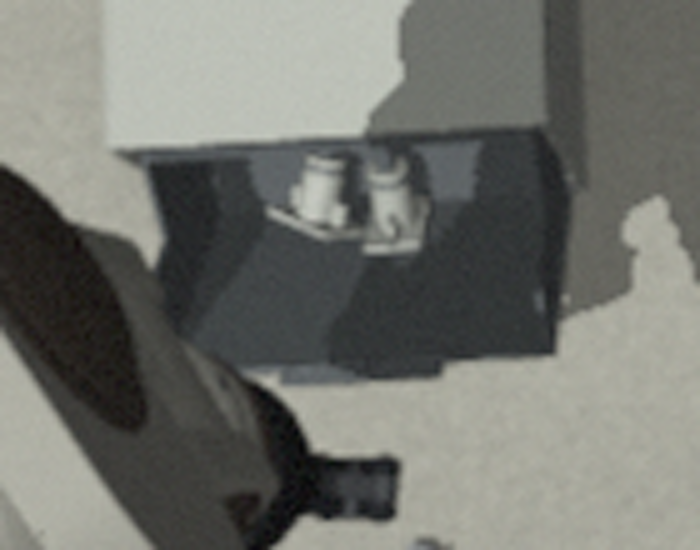

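Both latches stand in the tub at crop (325,190) and (390,205), and the lip edge is at (280–440, 375). Next I'll lower in front of it and approach.

{"method": "carry_out", "body": {
  "deltas": [
    [[0,0,0.3,0,0,-0.14,1],[0,0,0.61,0,0,-0.14,1],[0,0,0.61,0,0,-0.14,1],[0,0,0.61,0,0,-0.14,1]]
  ]
}}

```text
t: 23.82
tool_pos: [0.4194, 0.2699, 0.0608]
tool_rot: [3.14, 0.002, -3.106]
contact_force: [0.2, 0.3, 1.0]
gripper_width: 0.0
grasp_force: 0.0
```

{"method": "carry_out", "body": {
  "deltas": [
    [[-0.1,0,0,0,0,0,1],[-0.18,0,0,0,0,0,1],[-0.22,0,0,0,0,0,1],[-0.26,0,0,0,0,0,1],[-0.26,0,0,0,0,0,1]]
  ]
}}

```text
t: 24.45
tool_pos: [0.4704, 0.2713, 0.0586]
tool_rot: [3.141, -0.001, -3.104]
contact_force: [-2.2, 0.4, 1.5]
gripper_width: -0.0003
grasp_force: 0.8
```

Contact with the lip reads 2.2 N. I'll follow its arc.

{"method": "carry_out", "body": {
  "deltas": [
    [[-0.03,0,-0.028,0,0,0,1],[-0.065,0,-0.057,0,0,0,1],[-0.105,0,-0.09,0,0,0,1],[-0.15,0,-0.12,0,0,0,1],[-0.195,0,-0.146,0,0,0,1],[-0.24,0,-0.17,0,0,0,1]]
  ]
}}

```text
t: 25.2
tool_pos: [0.5192, 0.273, 0.0924]
tool_rot: [-3.141, 0.0, -3.104]
contact_force: [-0.1, 0.7, -0.7]
gripper_width: 0.0
grasp_force: 0.1
```

```bash
cat > lip.py <<'E'
from h import *
# dark panel top edge / lip in top view: lowest dark row per column within the bin's columns
d=grab('top'); g=d['img'].max(2)
out=[]
for c in range(200,268,6):
    r=np.where(g[212:270,c]<115)[0]; out.append((c,int(212+r.max()) if len(r) else None))
print(out)
E
python3 lip.py
```

```text
[(200, 248), (206, 257), (212, 266), (218, 269), (224, 269), (230, 269), (236, 250), (242, 248), (248, 237), (254, 236), (260, 235), (266, 234)]
```

{"method": "carry_out", "body": {
  "deltas": [
    [[-0.04,0,-0.016,0,0,0,1],[-0.08,0,-0.03,0,0,0,1],[-0.12,0,-0.042,0,0,0,1],[-0.16,0,-0.05,0,0,0,1],[-0.19,0,-0.055,0,0,0,1],[-0.19,0,-0.055,0,0,0,1]]
  ]
}}

```text
t: 26.0
tool_pos: [0.5567, 0.2744, 0.103]
tool_rot: [-3.141, -0.0, -3.104]
contact_force: [0.7, -0.3, 0.2]
gripper_width: -0.0001
grasp_force: 0.0
```

{"method": "carry_out", "body": {
  "deltas": [
    [[-0.012,0,0,0,0,0,1],[-0.012,0,0,0,0,0,1]]
  ]
}}

```text
t: 26.25
tool_pos: [0.5587, 0.2745, 0.1031]
tool_rot: [-3.142, -0.0, -3.104]
contact_force: [-0.3, -0.3, 0.1]
gripper_width: 0.0001
grasp_force: 0.0
```

```bash
python3 lip.py
```

```text
[(200, 221), (206, 233), (212, 245), (218, 255), (224, 266), (230, 269), (236, 269), (242, 269), (248, 230), (254, 229), (260, 229), (266, 229)]
```

{"method": "carry_out", "body": {
  "deltas": [
    [[-0.015,0,0,0,0,0,1],[-0.015,0,0,0,0,0,1]]
  ]
}}

```text
t: 26.55
tool_pos: [0.5608, 0.2747, 0.1032]
tool_rot: [3.142, -0.002, -3.104]
contact_force: [-4.7, -0.0, 2.9]
gripper_width: -0.0
grasp_force: 2.9
```

{"method": "carry_out", "body": {
  "deltas": [
    [[-0.015,0,0,0,0,0,1],[-0.015,0,0,0,0,0,1]]
  ]
}}

```text
t: 26.8
tool_pos: [0.5607, 0.2746, 0.1032]
tool_rot: [-3.141, -0.008, -3.103]
contact_force: [-21.5, -1.5, 9.2]
gripper_width: 0.0
grasp_force: 10.7
```

```bash
python3 lip.py; python3 -c "
from h import *
im=ctrl.get_image('top')['img'].max(2); np.set_printoptions(linewidth=220)
print(im[208:242,[250,254,258,262,266]].T)
o=cv2.imread('pics/top0.png').max(2); print(o[208:242,[250,262]].T)"
```

```text
[(200, 220), (206, 231), (212, 239), (218, 251), (224, 262), (230, 269), (236, 269), (242, 269), (248, 230), (254, 229), (260, 229), (266, 229)]
[[114 141 154 130 115 113 113 103  71  63  54  48  46  46  46  56  72  87 100  89  69  63 119 155 161 163 165 165 165 166 168 170 171 167]
 [190 190 152 116 113 114 116  93  65  68  56  40  43  57  60  64  61  63  63  64  64  63 139 167 163 164 167 167 167 165 165 165 166 168]
 [191 193 192 192 191 192 190 136  77  79  66  50  62  63  61  63  65  63  61  61  64  72 138 166 165 168 166 169 168 167 166 166 167 168]
 [113 114 146 181 192 190 191 136  95  97  73  61  63  61  61  65  63  64  63  62  62  98 150 168 164 166 165 170 169 167 169 169 168 168]
 [116 116 114 115 116 113 105  79  75  74  63  60  63  65  65  62  64  64  63  61  63 105 155 168 169 169 168 167 165 166 170 169 165 164]]
[[187 187 186 187 191 189 188 165 123 100 100 100  97 101 100  98  99 101  99  99 101  90  74  65  67  65  67  65  66  65  65  69  66  69]
 [188 187 188 188 185 190 187 142 101 101  99 100 100 102 101  96 103 100 105  98  97  75  68  63  66  68  68  66  67  62  65  67  65  63]]
```

The bin has come to a firm stop, with 21 N at the expected shut position. I'll back off and check.

{"method": "carry_out", "body": {
  "deltas": [
    [[0.05,0,0,0,0,0,1],[0.3,0,0,0,0,0,1],[0.55,0,0,0,0,0,1],[0.8,0,0,0,0,0,1],[0.8,0,-0.4,0,0,0,1],[0.8,0.5,-0.4,0,0,0,1],[0.8,1,-0.4,0,0,0,1],[0.8,1,-0.4,0,0,0,1],[0.8,1,-0.4,0,0,0,1]]
  ]
}}

```text
t: 28.02
tool_pos: [0.3965, 0.4717, 0.182]
tool_rot: [-3.141, -0.001, -3.101]
contact_force: [0.6, -0.2, 0.2]
gripper_width: -0.0
grasp_force: 0.0
```

```bash
python3 - <<'E'
from h import *
d=grab('top','end'); im=d['img']; g=im.max(2); ax=np.array([.9992,.0396,0]); ay=np.array([-.0396,.9992,0]); o=np.array([.5858,.273,0])
for y in(-.08,0,.08):
    for x,z in((0,.165),(0,.153),(-.016,.1475),(0,.009)): print(y,x,z,proj(d,o+ax*x+ay*y+[0,0,z]).round(1)[0])
    c=int(proj(d,o+ay*y+[0,0,.09])[0,0]); print(c,g[208:240,c])
hsv=cv2.cvtColor(im,cv2.COLOR_RGB2HSV)
blk=im.max(2)<48
for q,s in blobs(blk[205:300,330:470],6,60): print("tip",(q+[330,205]).round(1),plane(d,q+[330,205],.061)[0,:2].round(4))
print(L)
E
```

```text
-0.08 0 0.165 [259. 216.]
-0.08 0 0.153 [259.8 217.1]
-0.08 -0.016 0.1475 [260.3 224.2]
-0.08 0 0.009 [268.2 228.6]
263 [186 187 187 189 186 189 184 129  93  93  70  60  64  63  64  64  62  50
  39  41  44  61  88  99  98  98  98  98  97  99  97  97]
0 0 0.165 [225.2 217.6]
0 0 0.153 [226.3 218.7]
0 -0.016 0.1475 [226.9 225.7]
0 0 0.009 [238.8 230. ]
232 [186 188 188 188 187 185 187 188 176 120  94  80  53  65  62  63  62  55
  66  72  61  49  43  61  89  96  96  96  98  97  98 128]
0.08 0 0.165 [191.3 219.2]
0.08 0 0.153 [192.9 220.3]
0.08 -0.016 0.1475 [193.6 227.3]
0.08 0 0.009 [209.4 231.4]
200 [112 111 112 108 107 112 110 108 111 110  93  64  56  55  40  47  49  39
  45  48  45  45  48  60  85  96  95  95  95  97  95  94]
tip [430.9 226.7] [ 0.5805 -0.2351]
tip [397.  267.1] [ 0.4762 -0.1444]
tip [441.9 271.9] [ 0.4633 -0.2577]
tip [442.8 278.7] [ 0.446  -0.2592]
{'A': (0.6018, -0.1108), 'B': (0.5818, -0.2368), 'C': (0.4935, -0.0318), 'D': (0.4772, -0.1454), 'E': (0.4473, -0.261)}
```

The panel's dark rows end at 229–231, just as they should for a vertical, shut front. The sound latches B, D and E haven't moved.

```bash
python3 -c "
from station import ctrl
print(ctrl.hand_in())"
```

```text
the job is handed in; nothing more can be done
None
```

I found the tired latch and the stiff latch by feel and put both in the bin, then pushed the bin shut; the three sound latches still stand where they were, and I handed the job in at about 28 s (no verdict was returned).

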